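Uncover the embossing press and press a card

ROBOT

A 6-joint arm with a two-finger parallel gripper is mounted at the origin on the work surface. World frame = base frame: x ahead of the robot, y to its left, z up, the work surface at z = 0. Lengths are in m, angles in rad, forces in N, time in s.
With the tool pointing down it reaches from about 0.35 to 0.775 m from the base axis. Payload 7.3 kg.
Tool frame: the origin (TCP) lies midway between the tips of the shut fingers; the grasp point (between the pads) lies grasp_offset behind it (grasp_offset is the distance from the TCP to the grasp point, in m); z points along the fingers, y is the line along which they close (so a half turn about z gives the same grasp; the last joint's range is limited). The gripper opens to 92 mm and grips with 3 to 60 N. Pads are 19 mm wide; open, the fingers measure 130 mm over their backs; the gripper's body (75 mm by 190 mm) begins 47 mm behind the grasp point.
Start: joints at [-1.385, 0.342, 1.524, -0, 1.275, -0.146], TCP at [0.171, -0.496, 0.227] pointing down, gripper open.
Joint ranges: [-2.53, 2.53], [-0.77, 2.02], [0.04, 2.7], [-1, 4.14], [0.28, 2.66], [-3.11, 3.11]. Speed limits (rad/s): [2.57, 2.57, 3.14, 3.14, 3.14, 3.14].

INTERFACE

Orientations are given as [roll, pitch, yaw] about the fixed x, y, z axes, in that order (R = Rz(yaw) Ry(pitch) Rx(roll)).
In Python, from cell import * gives the robot as it stands.
- The arm moves only by the tool step_arm, never from a script. Its argument "plan" is a list of rows, each a list of 5 numbers: the closure, from -1 (fully open) to 1 (shut), then the shift along the tool's x, y, z in m, then the turn about the tool's z in rad. In form: [[hand, x, y, z, twist], ...]. A call has 1 to 20 rows; each row is the pose to reach, as a shift and turn from the pose commanded when the call began, along the tool's axes at that moment; what a row does not reach only later rows make up. A row lasts 1/8 s, in which the tool goes at most 62.5 mm and 10.7 degrees, less where a joint would pass 70% of its speed; a pose out of reach is approached as far as the arm can. A call with a gripper value outside its range is refused whole. The fingers move at their own pace and stop on an object; "grip_force" is the grip in N (left out, the last holds). Time passes only in rows, so rows that repeat a pose let the fingers close. It gives the time, the measured TCP pose, the force, the opening and the grip force at its end, in the units of the state.
- observe(): the state, without advancing time (a new reading comes with each control period).
- read_camera(name): name is "scene" or "side" or "wrist"; returns a dict with "img" (384x512x3 uint8, red, green, blue), "range_z" (384x512 float32, m along the optical axis (not along the pixel's ray), 0 where there is no reading), "fx", "fy", "cx", "cy" (pixels), "R" (3x3) and "t" (3): a world point X has camera coordinates R X + t; the wrist camera has in their place "T_tool_cam" (4x4, takes a point from camera to tool coordinates, whose origin is the TCP and whose axes are the flange's). Camera axes: x right, y down, z forward; pixel columns grow to the right and rows downward; lengths in m; the calibration is good to about 2 mm. A picture is of the moment at which its call begins: read the wrist's pose just before it.
- hand_in(): hands the job in; it is judged then, once.
The state is a dict: "time": time; "qpos": joint angles; "qvel": joint speeds; "joint_efforts": joint torques, N m; "tool_pos": TCP position; "tool_rot": TCP orientation; "contact_force": force on the tool from outside, world axes, zero at the start; "torque": the same for the moment, N m; "opening": finger opening in m; "grip_force": force on a finger pad.
Only numpy, scipy, OpenCV 4.12 (cv2) and the standard library are available. Lean on these libraries where they do the work, as an engineer would, in place of code of your own. Each camera call takes 0.05 s, during which the arm holds its last target. There are 200 camera calls.

TASK

A card is waiting in the slot of the embossing press on the art-room table. Lift the blue cover off the press by its black knob and set it down gently, knob up and wholly on the round cork mat; then push the red plunger all the way down, keep it fully down for a good two seconds so that the relief sets, and let it spring back up. Do not disturb the other things on the table.

Things in the scene. Friction and masses are not known exactly. Their poses are not given: they have to be found in the camera images.
- press: hand embossing press, bolted down, on the left or the right half of the table. Dark steel base plate 200 (x) x 130 (y) x 16 mm with a white card on it; on that an upright grey barrel 116 mm across whose flat top (shoulder) is 90 mm above the table, with a steel collar 84 mm across and 8 mm high on the shoulder. Origin at the centre of the base's underside, on the barrel's axis; z up
- plunger_top (a point): centre of the top face of the red plunger's round head (60 mm across, 12 mm thick), on the barrel's axis, 138 mm above the table at rest and 110 mm when fully down; hidden under the cover at the start. It moves with the plunger
- plunger (a joint): travel of the plunger in m: 0 at rest (up), 0.028 at the bottom stop; a spring pushes it up with 4 N at rest and about 14 N at the bottom
- cover: loose round blue cover (lid), a pot upside down: 112 mm across the skirt, 100 mm across the top, 4 mm wall, inside 53 mm high, top face 58 mm above its lower rim, 0.2 to 0.4 kg. It stands on the barrel shoulder around the collar (10 mm play) and hides the plunger. A black knob stands in the middle of the top. Origin at the centre of the lower rim, z up towards the knob
- cover_knob (a point): middle of the black knob's grip: a cylinder 32 mm across from 70 to 96 mm above the cover's lower rim (12 to 38 mm above the cover's top face), on a thinner neck; this point is 82 mm above the rim
- mat: round cork mat with a dark green rim, 180 mm across, 6 mm thick, fixed to the table, on the other half of the table from the press. Origin at the centre of its underside, z up
- water_pot: yellow plastic water pot, open cup 72 mm across and 95 mm tall, between the press and the mat, towards the far side. Bystander; origin at the centre of its underside
- tape: roll of paper tape lying flat, 80 mm outside diameter, 25 mm tall, between the press and the mat. Bystander; origin at the centre of its underside
- brush: wooden paint brush, 160 mm long, lying between the press and the mat on the robot's side. Bystander; lies along its x axis
- paint_bottle: red paint bottle, 64 mm across, 170 mm tall, on the left. Bystander; origin at the centre of its underside
- glue_jar: glue jar, 70 mm across, 90 mm tall, on the right. Bystander; origin at the centre of its underside
Not all that is in view belongs to the job. There is more than one size of the cover; the job needs the middle-sized.

How it is judged:
On the way, in this order (a step that is already met when the one before it is completed fails the run):
1. the cover stands knob up and wholly on the cork mat, let go (horizontal distance between cover and mat below 0.033 m and z of cover in the frame of mat between 0.002 and 0.011 m and angle between cover's own z axis and vertical below 0.08 rad and linear speed of cover below 0.02 m/s and contact force between cover and the fingers below 0.1 N), for 0.2 s.
2. the plunger is kept fully down (more than 25 of its 28 mm) for 1.5 s (value of joint plunger above 0.025 m), for 1.5 s.
At the end, for the whole second after the job is handed in: the cover stands at rest on the cork mat, knob up (tilt under 0.08 rad), its centre within 33 mm of the mat's centre, let go; the plunger has come back up to within 4 mm of rest (all of step 1 and value of joint plunger below 0.004 m); the robot touches nothing.
It fails at once if the cover is dropped or knocked: it moves faster than 0.7 m/s with no finger on it (linear speed of cover above 0.7 m/s and contact force between cover and the fingers below 0.1 N).
It fails at once if the cover is tipped by more than 0.8 rad (angle between cover's own z axis and vertical above 0.8 rad).
It fails at once if another thing on the table is moved by more than 30 mm or a standing one tipped (distance of any of water_pot, tape, brush, paint_bottle, glue_jar from where it was at the start of the episode above 0.03 m or angle between any of water_pot, paint_bottle, glue_jar's own z axis and vertical above 0.5 rad).
It also fails if it takes over 54 s, if anything falls off the work surface, if the arm or the gripper's body presses on something with over 40 N, if the wrist force passes 120 N, or if a joint passes its speed limit or range.

## Working session

There is one attempt and no reset: what is moved stays moved. The work goes in short steps, Python scripts to look and compute and a tool call to move; the robot and the scene stay as the last step left them, time stands still between calls to the robot, and variables do not carry over. Pictures are saved under pics/ and viewed, at most 10 in all, crops included, and the job is handed in when it is done.

Besides the shell and the picture viewer there is one more tool, called after "Call:" as name([rows], argument=value, ...), one row to a line, values as JSON. step_arm: Moves the arm, as the interface text tells. Its arguments: {"type":"object","properties":{"plan":{"type":"array","items":{"type":"array","items":{"type":"number"}}},"grip_force":{"type":"number"}},"required":["plan"]}

```bash
ls; mkdir -p pics
python3 - <<'E'
from cell import *
import cv2,numpy as np
s=observe(); print({k:np.round(v,3) for k,v in s.items()})
try: print(grasp_offset)
except Exception as e: print(e)
ims=[]
for n in ["scene","side"]:
    c=read_camera(n); np.savez(f"{n}.npz",**c); ims.append(c["img"]); print(n,c["fx"],c["cx"],c["cy"],np.round(c["R"],3).tolist(),np.round(c["t"],3))
    cv2.imwrite(f"pics/{n}.png",c["img"][:,:,::-1])
E
```

```text
pics
{'time': np.float64(0.0), 'qpos': array([-1.385,  0.343,  1.525, -0.   ,  1.275, -0.146]), 'qvel': array([-0.   , -0.001,  0.   , -0.001,  0.   , -0.001]), 'joint_efforts': array([-1.0000e-03, -4.3124e+01, -2.4422e+01,  7.2000e-02,  5.6000e-02,
       -0.0000e+00]), 'tool_pos': array([ 0.171, -0.496,  0.226]), 'tool_rot': array([-3.14 , -0.   ,  0.332]), 'contact_force': array([-0.855,  0.351,  0.036]), 'torque': array([ 0.01 , -0.017,  0.008]), 'grip_force': np.float64(0.0), 'opening': np.float64(0.092)}
0.0188
scene 369.41030781536284 258.59080058895046 188.0339579542943 [[0.622, 0.783, -0.008], [0.658, -0.528, -0.537], [-0.425, 0.329, -0.843]] [-0.343 -0.249  1.404]
side 355.56639176860864 250.22003067494288 191.63723513961463 [[-0.739, -0.674, 0.019], [-0.387, 0.401, -0.83], [0.552, -0.621, -0.557]] [0.416 0.319 0.946]
```

View pics/scene.png

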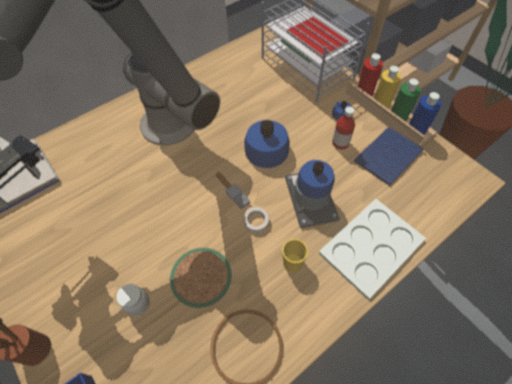

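View pics/side.png

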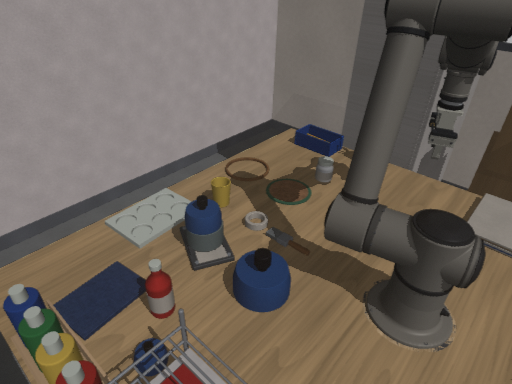

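The scene view has three blue covers: a large one on the table at (267,145), the one on the press's grey barrel at (316,180), and a small one at (342,108). The middle-sized cover is the one on the press. The mat is at (201,277), the tape at (257,220), the brush at (235,190) and the pot at (294,255).

```bash
cat > h.py <<'E'
import numpy as np,cv2
from scipy.optimize import least_squares
def cloud(c):
    v,u=np.mgrid[:384,:512]; z=c["range_z"]
    P=np.stack([(u-c["cx"])/c["fx"]*z,(v-c["cy"])/c["fy"]*z,z],-1)
    return (P-c["t"])@c["R"]          # R^T (P-t)
def circ(p,r=None):
    f=lambda q: np.hypot(p[:,0]-q[0],p[:,1]-q[1])-(q[2] if r is None else r)
    q=least_squares(f,[*p[:,:2].mean(0),.05][:3 if r is None else 2],loss="soft_l1",f_scale=.003)
    return np.round(q.x,4),len(p)
def ray(c,u,v,z):
    d=np.array([(u-c["cx"])/c["fx"],(v-c["cy"])/c["fy"],1])@c["R"]; o=-c["t"]@c["R"]
    return o+d*(z-o[2])/d[2]
E
python3 - <<'E'
from h import *
for n,press in (("scene",(316,185)),("side",(203,215))):
    c=dict(np.load(n+".npz")); W=cloud(c); ok=c["range_z"]>0
    hsv=cv2.cvtColor(c["img"],cv2.COLOR_RGB2HSV); H,S,V=cv2.split(hsv)
    blue=((H>100)&(H<130)&(S>100)&(V>50)&ok).astype(np.uint8)
    k,l,st,ce=cv2.connectedComponentsWithStats(blue)
    for i in range(1,k):
        if st[i,4]<100: continue
        w=W[l==i]; print(n,"blue",ce[i].round(),st[i].tolist(),"z",np.percentile(w[:,2],[2,50,98]).round(3),"mid",np.median(w,0).round(3), "spread",np.round(np.ptp(np.percentile(w[:,:2],[2,98],axis=0),axis=0),3))
    m=W[press[1],press[0]]; near=ok&(np.hypot(W[...,0]-m[0],W[...,1]-m[1])<.12)
    top=near&(W[...,2]>.14)&(W[...,2]<.152)&(blue>0); print("covertop",circ(W[top]), np.median(W[top],0).round(3))
    kn=near&(W[...,2]>.158)&(W[...,2]<.20)&(V<60); print("knob",W[kn].mean(0).round(4),W[kn].max(0).round(3),circ(W[kn],.016))
    sk=near&(blue>0)&(W[...,2]<.138)&(W[...,2]>.1); print("skirt",circ(W[sk],.055))
    kt=near&(V<60)&(W[...,2]>.182); print("knobtop",W[kt].mean(0).round(4),kt.sum())
    g=(H>55)&(H<95)&(S>70)&ok&(abs(W[...,2])<.02)
    kk,l,st,ce=cv2.connectedComponentsWithStats(g.astype(np.uint8)); i=1+st[1:,4].argmax(); w=W[l==i]; print("mat",circ(w),np.median(w,0).round(4),ce[i])
    y=(H>20)&(H<32)&(S>150)&ok&(W[...,2]>.03)&(W[...,2]<.11)&(W[...,0]<m[0]+.3)
    kk,l,st,ce=cv2.connectedComponentsWithStats(y.astype(np.uint8)); i=1+st[1:,4].argmax(); w=W[l==i]; print("pot",circ(w,.036),ce[i])
    im=c["img"]; u,v=press; cr=im[v-60:v+60,u-80:u+80]; cv2.imwrite(f"pics/crop_{n}.png",cv2.resize(cr,None,fx=4,fy=4)[:,:,::-1])
c=dict(np.load("scene.npz"));W=cloud(c)
for nm,(u,v) in dict(tape=(257,220),tapeL=(246,220),tapeR=(269,220),brushA=(218,175),brushB=(248,206),bottle=(344,130),bottletop=(349,112),big=(267,145),bigknob=(267,128),jar=(130,297),base1=(289,178),base2=(337,218)).items(): print(nm,W[v,u].round(3))
E
```

```text
scene blue [426. 113.] [414, 95, 27, 38, 456] z [0.047 0.128 0.153] mid [0.631 0.663 0.128] spread [0.064 0.061]
scene blue [265. 138.] [246, 123, 41, 29, 623] z [0.078 0.082 0.086] mid [0.344 0.184 0.082] spread [0.124 0.126]
scene blue [315. 175.] [300, 161, 33, 27, 447] z [0.143 0.147 0.15 ] mid [0.589 0.179 0.147] spread [0.088 0.087]
covertop (array([0.5888, 0.1935, 0.0378]), 446) [0.589 0.179 0.147]
knob [0.592  0.1858 0.1784] [0.602 0.204 0.188] (array([0.5875, 0.1946]), 51)h.py:9: RuntimeWarning: Mean of empty slice.
  q=least_squares(f,[*p[:,:2].mean(0),.05][:3 if r is None else 2],loss="soft_l1",f_scale=.003)
  ret = um.true_divide(
Traceback (most recent call last):
  File "h.py", line 9, in circ
    q=least_squares(f,[*p[:,:2].mean(0),.05][:3 if r is None else 2],loss="soft_l1",f_scale=.003)
ValueError: Initial guess is outside of provided bounds
```

```bash
sed -i 's/^def circ(p,r=None):/&\n    if len(p)<5: return None,len(p)/' h.py
python3 - <<'E'
from h import *
for n,press in (("scene",(316,185)),("side",(203,215))):
    c=dict(np.load(n+".npz")); W=cloud(c); ok=c["range_z"]>0
    H,S,V=cv2.split(cv2.cvtColor(c["img"],cv2.COLOR_RGB2HSV))
    blue=(H>100)&(H<130)&(S>100)&ok
    near=ok&(np.hypot(W[...,0]-.589,W[...,1]-.19)<.10)
    top=near&(W[...,2]>.14)&(W[...,2]<.152)&blue; h=cv2.convexHull(W[top][:,:2].astype(np.float32)); print(n,"covertop",cv2.minEnclosingCircle(h),top.sum())
    kn=near&(W[...,2]>.158)&(W[...,2]<.20)&(V<70); print("knob",W[kn].mean(0).round(4),W[kn].max(0).round(3),circ(W[kn],.016))
    sk=near&blue&(W[...,2]<.138)&(W[...,2]>.095); print("skirt",circ(W[sk],.054),circ(W[sk]))
    ba=near&~blue&(W[...,2]<.085)&(W[...,2]>.03); print("barrel",circ(W[ba],.058))
    kt=near&(V<70)&(W[...,2]>.183); print("knobtop",W[kt].mean(0).round(4),kt.sum())
    g=(H>50)&(H<95)&(S>60)&ok&(abs(W[...,2])<.02)&(W[...,0]<.8)
    kk,l,st,ce=cv2.connectedComponentsWithStats(g.astype(np.uint8)); i=1+st[1:,4].argmax(); w=W[l==i]; print("mat",circ(w),circ(w,.088),np.median(w,0).round(4),ce[i])
    y=(H>20)&(H<32)&(S>150)&ok&(W[...,2]>.03)&(W[...,2]<.11)&(W[...,1]<.4)
    kk,l,st,ce=cv2.connectedComponentsWithStats(y.astype(np.uint8)); i=1+st[1:,4].argmax(); w=W[l==i]; print("pot",circ(w,.036),ce[i])
    im=c["img"]; u,v=press; cr=im[v-60:v+60,u-80:u+80]; cv2.imwrite(f"pics/crop_{n}.png",cv2.resize(cr,None,fx=4,fy=4)[:,:,::-1])
c=dict(np.load("scene.npz"));W=cloud(c)
for nm,(u,v) in dict(tapeL=(247,220),tapeR=(268,220),brushA=(218,175),brushB=(248,206),bottle=(344,130),bottletop=(349,112),big=(267,145),bigknob=(267,128),jar=(130,297),base1=(289,178),base2=(337,218)).items(): print(nm,W[v,u].round(3))
E
```

```text
scene covertop ((0.5878545045852661, 0.1902797669172287), 0.04936476796865463) 446
knob [0.5906 0.1878 0.1801] [0.602 0.206 0.188] (array([0.5851, 0.1934]), 99)
skirt (None, 0) (None, 0)
barrel (array([0.5844, 0.1919]), 334)
knobtop [0.5879 0.1908 0.1851] 51
mat (array([0.4623, 1.4459, 0.1483]), 63) (array([0.5573, 1.2309]), 63) [0.5236 1.3112 0.0047] [490.31746032  50.74603175]
pot (None, 2) [287.  266.5]
side covertop ((0.5785689353942871, 0.19509628415107727), 0.052826810628175735) 456
knob [0.5767 0.1993 0.1781] [0.596 0.211 0.189] (array([0.5836, 0.194 ]), 124)
skirt (array([0.5825, 0.195 ]), 402) (array([0.5828, 0.1948, 0.0542]), 402)
barrel (array([0.5824, 0.1919]), 499)
knobtop [0.5808 0.1969 0.186 ] 55
mat (array([ 0.5748, -0.2357,  0.083 ]), 102) (array([ 0.5805, -0.2385]), 102) [ 0.5149 -0.1829  0.0066] [293.34313725 199.79411765]
pot (array([ 0.7128, -0.0036]), 335) [220.88656716 188.68656716]
tapeL [ 0.523 -0.024  0.013]
tapeR [0.568 0.024 0.022]
brushA [0.328 0.002 0.019]
brushB [0.479 0.013 0.   ]
bottle [0.498 0.408 0.107]
bottletop [0.486 0.427 0.169]
big [0.371 0.18  0.082]
bigknob [0.348 0.198 0.134]
jar [ 0.543 -0.42   0.087]
base1 [0.488 0.18  0.019]
base2 [0.695 0.201 0.015]
```

View pics/crop_scene.png

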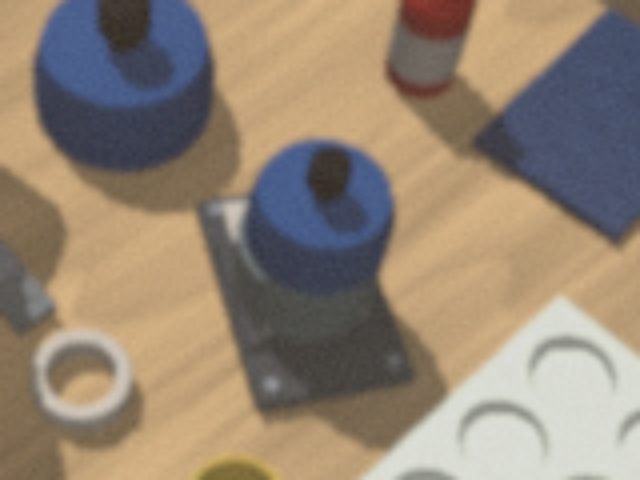

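The crop confirms the choice: the cover on the barrel has a fitted skirt radius of 54 mm and its top at z = 0.147, which is the middle size. Its knob is at about (0.584, 0.194). Next I move above it.

Call:
step_arm([
  [-1, 0, 0, -0.05, 0],
  [-1, 0.041, -0.034, -0.06, 0],
  [-1, 0.082, -0.069, -0.06, 0],
  [-1, 0.123, -0.103, -0.06, 0],
  [-1, 0.164, -0.138, -0.06, 0],
  [-1, 0.205, -0.172, -0.06, 0],
  [-1, 0.246, -0.207, -0.06, 0],
  [-1, 0.287, -0.241, -0.06, 0],
  [-1, 0.328, -0.276, -0.06, 0],
  [-1, 0.369, -0.31, -0.06, 0],
  [-1, 0.41, -0.345, -0.06, 0],
  [-1, 0.451, -0.379, -0.06, 0],
  [-1, 0.492, -0.413, -0.06, 0],
  [-1, 0.533, -0.448, -0.06, 0],
  [-1, 0.574, -0.482, -0.06, 0],
  [-1, 0.6156, -0.517, -0.06, 0],
  [-1, 0.6156, -0.517, -0.06, 0],
  [-1, 0.6156, -0.517, -0.06, 0],
])

```text
time: 2.35
tool_pos: [0.5843, 0.1927, 0.286]
tool_rot: [3.141, 0.002, 0.332]
contact_force: [0.6, -0.2, -0.8]
opening: 0.0916
grip_force: 0.0
```

```bash
cat > w.py <<'E'
from cell import *
from h import *
from scipy.spatial.transform import Rotation as Ro
def wrist():
    s=observe(); c=read_camera("wrist"); T=np.eye(4); T[:3,:3]=Ro.from_euler("xyz",s["tool_rot"]).as_matrix(); T[:3,3]=s["tool_pos"]
    M=np.linalg.inv(T@c["T_tool_cam"]); c["R"]=M[:3,:3]; c["t"]=M[:3,3]; return s,c
E
python3 - <<'E'
from w import *
s,c=wrist(); print({k:np.round(s[k],4) for k in("time","tool_pos","tool_rot","qpos")})
cv2.imwrite("pics/w1.png",c["img"][:,:,::-1]); W=cloud(c); ok=c["range_z"]>0
H,S,V=cv2.split(cv2.cvtColor(c["img"],cv2.COLOR_RGB2HSV))
near=ok&(np.hypot(W[...,0]-.584,W[...,1]-.194)<.1)
kt=near&(W[...,2]>.18)&(W[...,2]<.195); print("knobtop",cv2.minEnclosingCircle(W[kt][:,:2].astype(np.float32)),np.median(W[kt],0),kt.sum())
tp=near&(W[...,2]>.14)&(W[...,2]<.155)&(H>100)&(H<130); print("top",cv2.minEnclosingCircle(W[tp][:,:2].astype(np.float32)),np.median(W[tp],0),tp.sum())
# mat from scene
c=dict(np.load("scene.npz"));H,S,V=cv2.split(cv2.cvtColor(c["img"],cv2.COLOR_RGB2HSV))
R=np.zeros((384,512),bool);R[235:320,155:245]=1
g=R&(c["img"][...,1].astype(int)>c["img"][...,0].astype(int)+8); print(g.sum())
h=cv2.convexHull(np.argwhere(g)[:,::-1].astype(np.int32)); P=np.array([ray(c,u,v,.006)[:2] for u,v in h[:,0]]); print("mat",circ(P),circ(P,.09))
E
```

```text
{'time': np.float64(2.35), 'tool_pos': array([0.5843, 0.1927, 0.286 ]), 'tool_rot': array([3.1413e+00, 1.7000e-03, 3.3220e-01]), 'qpos': array([ 1.9440e-01,  4.8180e-01,  1.1443e+00, -5.0000e-04,  1.5171e+00,
        1.4331e+00])}
knobtop ((0.5853351950645447, 0.19616127014160156), 0.01589389331638813) [0.58634013 0.19640841 0.18612147] 1114
top ((0.5857946872711182, 0.19638566672801971), 0.05174814537167549) [0.59362073 0.1993762  0.1483535 ] 7651
451
mat (array([ 0.5791, -0.239 ,  0.0873]), 33) (array([ 0.5797, -0.2389]), 33)
```

View pics/w1.png

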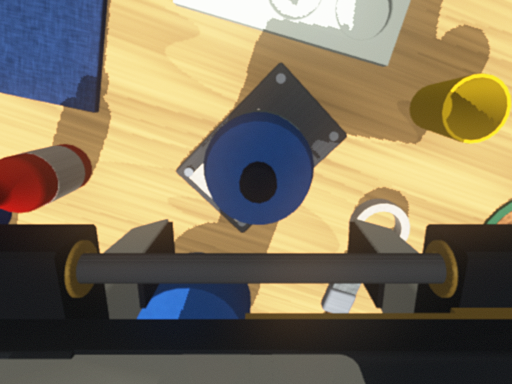

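The wrist view shows the knob at (258,182), with nothing near the fingers' path. Its measured centre is (0.585, 0.195), with the top at 0.186, as expected.

Call:
step_arm([
  [-1, 0.0014, -0.002, 0.04, 0],
  [-1, 0.0014, -0.002, 0.08, 0],
  [-1, 0.0014, -0.002, 0.11, 0],
  [-1, 0.0014, -0.002, 0.13, 0],
  [-1, 0.0014, -0.002, 0.13, 0],
  [-1, 0.0014, -0.002, 0.13, 0],
])

```text
time: 3.15
tool_pos: [0.5859, 0.1947, 0.1582]
tool_rot: [3.141, -0.002, 0.331]
contact_force: [-0.4, -0.7, 0.8]
opening: 0.0918
grip_force: 0.0
```

Call:
step_arm([
  [1, 0, 0, 0, 0],
  [1, 0, 0, 0, 0],
  [1, 0, 0, 0, 0],
  [1, 0, 0, 0, 0],
  [1, 0, 0, 0, 0],
  [1, 0, 0, 0, 0],
  [1, 0, 0, 0, 0],
  [1, 0, 0, 0, 0],
], grip_force=30)

```text
time: 4.15
tool_pos: [0.5853, 0.1954, 0.1566]
tool_rot: [3.142, 0.0, 0.332]
contact_force: [-0.5, 0.7, -1.3]
opening: 0.031
grip_force: 30.0
```

Call:
step_arm([
  [1, 0, 0, -0.01, 0],
  [1, 0, 0, -0.025, 0],
  [1, 0, 0, -0.045, 0],
  [1, 0, 0, -0.065, 0],
  [1, 0, 0, -0.085, 0],
  [1, 0, 0, -0.1, 0],
  [1, 0, 0, -0.1, 0],
  [1, 0, 0, -0.1, 0],
])

```text
time: 5.15
tool_pos: [0.585, 0.1952, 0.2559]
tool_rot: [-3.141, 0.001, 0.332]
contact_force: [-0.4, 0.4, -3.2]
opening: 0.0311
grip_force: 30.0
```

Run:
```python
from w import *
for n in("side","scene"):
    c=read_camera(n); W=cloud(c); ok=c["range_z"]>0
    H,S,V=cv2.split(cv2.cvtColor(c["img"],cv2.COLOR_RGB2HSV))
    b=ok&(H>100)&(H<130)&(S>100)&(np.hypot(W[...,0]-.585,W[...,1]-.195)<.09)&(W[...,2]>.1)
    w=W[b]; print(n,b.sum(),np.percentile(w[:,2],[1,99]).round(3)); sk=w[w[:,2]<.235]; print(circ(sk,.054))
    red=ok&((H<8)|(H>172))&(S>130)&(np.hypot(W[...,0]-.585,W[...,1]-.195)<.07)&(W[...,2]>.1); print("red",red.sum(), np.percentile(W[red][:,2],[5,95]) if red.sum() else "")
    if n=="side": cv2.imwrite("pics/s2.png",c["img"][:,:,::-1])
print(np.round(observe()["contact_force"],2),observe()["tool_pos"])
```

```text
side 934 [0.193 0.25 ]
(array([0.5824, 0.1947]), 456)
red 188 [0.13166875 0.14033731]
scene 86 [0.212 0.261]
(None, 3)
red 41 [0.13458624 0.54618044]
[-0.4  -0.5  -1.84] [0.58490607 0.19522582 0.2556319 ]
```

View pics/s2.png

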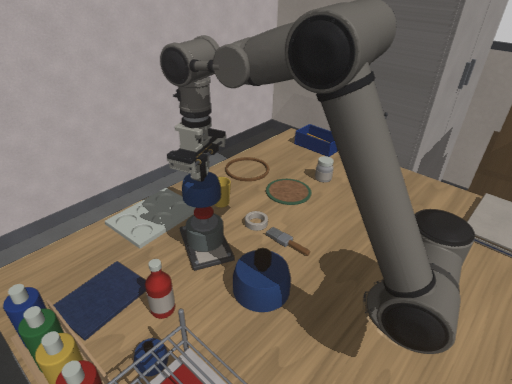

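The cover is lifted and level, at (203,190), and the red plunger is showing at (203,212). Next I carry the cover to the mat at (0.5795, −0.239).

Call:
step_arm([
  [1, -0.007, 0.02, 0, 0],
  [1, -0.02, 0.056, 0, 0],
  [1, -0.035, 0.098, 0, 0],
  [1, -0.05, 0.14, 0, 0],
  [1, -0.065, 0.182, 0, 0],
  [1, -0.08, 0.224, 0, 0],
  [1, -0.095, 0.266, 0, 0],
  [1, -0.11, 0.308, 0, 0],
  [1, -0.125, 0.35, 0, 0],
  [1, -0.138, 0.385, 0, 0],
  [1, -0.1466, 0.4085, 0, 0],
  [1, -0.1466, 0.4085, 0, 0],
  [1, -0.1466, 0.4085, 0.03, 0],
  [1, -0.1466, 0.4085, 0.065, 0],
  [1, -0.1466, 0.4085, 0.1, 0],
  [1, -0.1466, 0.4085, 0.13, 0],
  [1, -0.1466, 0.4085, 0.145, 0],
  [1, -0.1466, 0.4085, 0.155, 0],
  [1, -0.1466, 0.4085, 0.155, 0],
])

```text
time: 7.62
tool_pos: [0.5799, -0.2385, 0.1018]
tool_rot: [3.142, -0.0, 0.332]
contact_force: [0.0, -0.9, -2.2]
opening: 0.0314
grip_force: 30.0
```

Run:
```python
from w import *
s=observe(); print(s["tool_pos"],s["contact_force"],s["opening"])
for n in("scene","side"):
    c=read_camera(n); W=cloud(c); ok=c["range_z"]>0; im=c["img"].astype(int)
    H,S,V=cv2.split(cv2.cvtColor(c["img"],cv2.COLOR_RGB2HSV)); x,y=s["tool_pos"][:2]; r=np.hypot(W[...,0]-x,W[...,1]-y)
    b=ok&(H>100)&(H<130)&(S>90)&(r<.09); w=W[b]; print(n,b.sum(),np.percentile(w[:,2],[1,99]).round(3),circ(w[w[:,2]<np.percentile(w[:,2],98)-.012],.054))
    g=ok&(r<.14)&(abs(W[...,2])<.015)&(im[...,1]>im[...,0]+8); print("mat",circ(W[g],.088))
    red=ok&((H<8)|(H>172))&(S>130)&(np.hypot(W[...,0]-.585,W[...,1]-.195)<.07)&(W[...,2]>.125)&(W[...,2]<.15); print("red",W[red].mean(0),cv2.minEnclosingCircle(W[red][:,:2].astype(np.float32)))
```

```text
[ 0.5799261  -0.23846954  0.10181511] [ 0.04796016 -0.86828706 -2.2062375 ] 0.03140750863465021
scene 217 [0.088 0.176] (None, 0)
mat (array([ 0.5747, -0.2391]), 357)
red [0.58550782 0.1905072  0.13672745] ((0.5851390957832336, 0.19200977683067322), 0.02979314513504505)
side 544 [0.039 0.098] (array([ 0.5776, -0.24  ]), 290)
mat (array([ 0.578 , -0.2393]), 175)
red [0.57702729 0.19652165 0.13746609] ((0.5799165964126587, 0.19195103645324707), 0.031287144869565964)
```

Call:
step_arm([
  [1, 0, 0, 0.01, 0],
  [1, 0, 0, 0.018, 0],
  [1, 0, 0, 0.023, 0],
  [1, 0, 0, 0.026, 0],
  [1, 0, 0, 0.027, 0],
  [1, 0, 0, 0.027, 0],
])

```text
time: 8.48
tool_pos: [0.5799, -0.2388, 0.0748]
tool_rot: [3.141, -0.0, 0.332]
contact_force: [-0.7, -0.3, -2.0]
opening: 0.0311
grip_force: 30.0
```

Call:
step_arm([
  [1, 0, 0, 0.001, 0],
  [1, 0, 0, 0.002, 0],
  [1, 0, 0, 0.0025, 0],
  [1, 0, 0, 0.0025, 0],
])

```text
time: 8.98
tool_pos: [0.5798, -0.2387, 0.0726]
tool_rot: [3.141, -0.0, 0.332]
contact_force: [-0.9, 0.4, 1.3]
opening: 0.031
grip_force: 30.0
```

The contact force has swung from −2 N to +1.3 N, so the cover is resting on the mat. Time to release and rise.

Call:
step_arm([
  [0.1, 0, 0, 0, 0],
  [-0.3, 0, 0, 0, 0],
  [-1, 0, 0, 0, 0],
  [-1, 0, 0, 0, 0],
  [-1, 0, 0, 0, 0],
  [-1, 0, 0, 0, 0],
  [-1, 0, 0, -0.02, 0],
  [-1, 0, 0, -0.06, 0],
  [-1, 0, 0, -0.11, 0],
  [-1, 0, 0, -0.16, 0],
  [-1, 0, 0, -0.19, 0],
  [-1, 0, 0, -0.19, 0],
])

```text
time: 10.48
tool_pos: [0.5808, -0.2392, 0.2651]
tool_rot: [3.137, -0.004, 0.332]
contact_force: [-0.5, -0.2, -0.6]
opening: 0.0917
grip_force: 0.0
```

Run:
```python
from w import *
s,c=wrist(); print(s["tool_pos"]); W=cloud(c); ok=c["range_z"]>0; im=c["img"].astype(int); x,y=s["tool_pos"][:2]; r=np.hypot(W[...,0]-x,W[...,1]-y)
H,S,V=cv2.split(cv2.cvtColor(c["img"],cv2.COLOR_RGB2HSV))
tp=ok&(r<.09)&(W[...,2]>.05)&(W[...,2]<.075)&(H>100)&(H<130); w=W[tp]; print("top",cv2.minEnclosingCircle(w[:,:2].astype(np.float32)),np.c_[w[:,:2],np.ones(len(w))].shape,np.linalg.lstsq(np.c_[w[:,:2],np.ones(len(w))],w[:,2],rcond=None)[0],np.median(w[:,2]))
k=ok&(r<.05)&(W[...,2]>.095)&(W[...,2]<.11); print("knob",cv2.minEnclosingCircle(W[k][:,:2].astype(np.float32)))
g=ok&(r<.14)&(abs(W[...,2])<.015)&(im[...,1]>im[...,0]+8); print("mat",circ(W[g],.088),circ(W[g]))
cv2.imwrite("pics/w2.png",c["img"][:,:,::-1])
```

```text
[ 0.58075553 -0.23915659  0.26513345]
top ((0.5816810131072998, -0.23787599802017212), 0.052955035120248795) (5599, 3) [-0.02346826 -0.00708732  0.0758966 ] 0.06432734965780564
knob ((0.5797457695007324, -0.23831768333911896), 0.01592019759118557)
mat (array([ 0.5782, -0.2378]), 3343) (array([ 0.579 , -0.2375,  0.0838]), 3343)
```

View pics/w2.png

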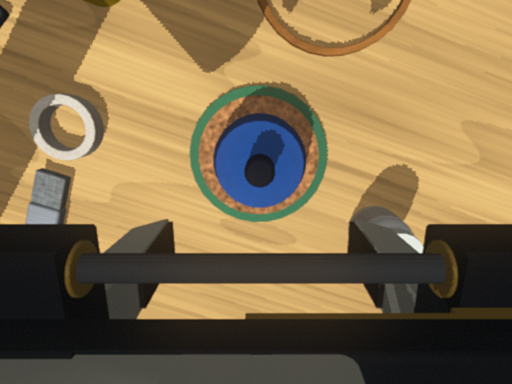

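The cover stands centred on the mat at (259,170), about 2 mm off centre and level. Next I go back to the plunger with the fingers shut. The barrel and red-head fits put its axis at about (0.583, 0.192).

Call:
step_arm([
  [1, 0.01, -0.027, 0, 0],
  [1, 0.025, -0.07, 0, 0],
  [1, 0.041, -0.117, 0, 0],
  [1, 0.058, -0.164, 0, 0],
  [1, 0.074, -0.211, 0, 0],
  [1, 0.091, -0.258, 0, 0],
  [1, 0.107, -0.305, 0, 0],
  [1, 0.124, -0.35, 0, 0],
  [1, 0.137, -0.388, 0, 0],
  [1, 0.1434, -0.406, 0, 0],
  [1, 0.1434, -0.406, 0, 0],
  [1, 0.1434, -0.406, 0.03, 0],
  [1, 0.1434, -0.406, 0.06, 0],
  [1, 0.1434, -0.406, 0.08, 0],
  [1, 0.1434, -0.406, 0.09, 0],
  [1, 0.1434, -0.406, 0.09, 0],
])

```text
time: 12.52
tool_pos: [0.5831, 0.1908, 0.1718]
tool_rot: [3.141, 0.001, 0.331]
contact_force: [-0.2, 0.0, 0.3]
opening: 0.0005
grip_force: 0.0
```

Run:
```python
from w import *
s,c=wrist(); print(s["tool_pos"]); W=cloud(c); ok=c["range_z"]>0
H,S,V=cv2.split(cv2.cvtColor(c["img"],cv2.COLOR_RGB2HSV)); r=np.hypot(W[...,0]-.583,W[...,1]-.192)
m=ok&(r<.07)&((H<8)|(H>172))&(S>100)&(W[...,2]>.125)&(W[...,2]<.15); w=W[m]; print(m.sum(),cv2.minEnclosingCircle(w[:,:2].astype(np.float32)),np.median(w,0))
cv2.imwrite("pics/w3.png",c["img"][:,:,::-1])
```

```text
[0.58309025 0.1907787  0.17175636]
4416 ((0.5849329233169556, 0.1940830498933792), 0.029550764709711075) [0.59376141 0.19850869 0.1382739 ]
```

View pics/w3.png

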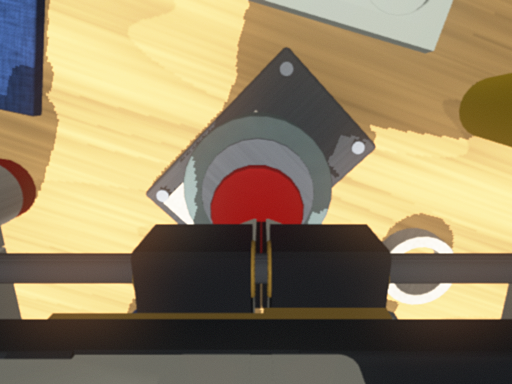

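The wrist view shows the shut fingers over the red head at (257,205). Its fitted centre is (0.585, 0.194), about 3 mm away. Now I press.

Call:
step_arm([
  [1, 0.0016, -0.0016, 0.015, 0],
  [1, 0.0016, -0.0016, 0.03, 0],
  [1, 0.0016, -0.0016, 0.038, 0],
  [1, 0.0016, -0.0016, 0.046, 0],
  [1, 0.0016, -0.0016, 0.053, 0],
  [1, 0.0016, -0.0016, 0.058, 0],
  [1, 0.0016, -0.0016, 0.061, 0],
  [1, 0.0016, -0.0016, 0.0615, 0],
  [1, 0.0016, -0.0016, 0.0615, 0],
])

```text
time: 13.7
tool_pos: [0.5837, 0.194, 0.1121]
tool_rot: [3.141, -0.0, 0.332]
contact_force: [-5.3, -1.8, 13.0]
opening: 0.0009
grip_force: 6.3
```

Call:
step_arm([
  [1, 0, 0, 0.001, 0],
  [1, 0, 0, 0.002, 0],
  [1, 0, 0, 0.002, 0],
  [1, 0, 0, 0.002, 0],
])

```text
time: 14.2
tool_pos: [0.5838, 0.194, 0.1103]
tool_rot: [3.141, -0.0, 0.332]
contact_force: [-6.1, -1.3, 14.1]
opening: 0.0004
grip_force: 6.6
```

Call:
step_arm([
  [1, 0, 0, 0.001, 0],
  [1, 0, 0, 0.001, 0],
  [1, 0, 0, 0.001, 0],
  [1, 0, 0, 0.001, 0],
  [1, 0, 0, 0.001, 0],
  [1, 0, 0, 0.001, 0],
  [1, 0, 0, 0.001, 0],
  [1, 0, 0, 0.001, 0],
  [1, 0, 0, 0.001, 0],
  [1, 0, 0, 0.001, 0],
  [1, 0, 0, 0.001, 0],
  [1, 0, 0, 0.001, 0],
  [1, 0, 0, 0.001, 0],
  [1, 0, 0, 0.001, 0],
  [1, 0, 0, 0.001, 0],
  [1, 0, 0, 0.001, 0],
  [1, 0, 0, 0.001, 0],
  [1, 0, 0, 0.001, 0],
  [1, 0, 0, 0.001, 0],
  [1, 0, 0, 0.001, 0],
])

```text
time: 16.7
tool_pos: [0.5838, 0.194, 0.1102]
tool_rot: [3.141, -0.001, 0.332]
contact_force: [-8.4, -1.9, 18.1]
opening: 0.0006
grip_force: 9.1
```

Run:
```python
from w import *
for n in("side","scene"):
    c=read_camera(n); W=cloud(c); ok=c["range_z"]>0
    H,S,V=cv2.split(cv2.cvtColor(c["img"],cv2.COLOR_RGB2HSV)); r=np.hypot(W[...,0]-.584,W[...,1]-.193)
    m=ok&(r<.05)&((H<8)|(H>172))&(S>130)&(W[...,2]>.09)&(W[...,2]<.2); print(n,m.sum(),np.percentile(W[m][:,2],[5,50,95]) if m.sum() else "")
print(observe()["tool_pos"],observe()["contact_force"])
```

```text
side 128 [0.10225798 0.1093307  0.11221299]
scene 28 [0.10688995 0.10840927 0.10958775]
[0.58377023 0.19397739 0.11015708] [-7.71827588 -1.83791887 18.12012265]
```

The plunger is on its stop: the tip stays at 0.110, the force rises to 18 N, and the head's top is seen at about 0.109. It has been held for over 2.5 s, so I let it come back up.

Call:
step_arm([
  [1, 0, 0, -0.008, 0],
  [1, 0, 0, -0.016, 0],
  [1, 0, 0, -0.024, 0],
  [1, 0, 0, -0.034, 0],
  [1, 0, 0, -0.06, 0],
  [1, 0, 0, -0.1, 0],
  [1, 0, 0, -0.15, 0],
  [1, 0, 0, -0.15, 0],
  [1, 0, 0, -0.15, 0],
  [1, 0, 0, -0.15, 0],
])

```text
time: 18.05
tool_pos: [0.5835, 0.1938, 0.2559]
tool_rot: [-3.141, 0.003, 0.332]
contact_force: [-0.3, -0.4, -0.5]
opening: 0.0006
grip_force: 0.0
```

Run:
```python
from w import *
for n in("side","scene"):
    c=read_camera(n); W=cloud(c); ok=c["range_z"]>0
    H,S,V=cv2.split(cv2.cvtColor(c["img"],cv2.COLOR_RGB2HSV)); r=np.hypot(W[...,0]-.584,W[...,1]-.193)
    m=ok&(r<.05)&((H<8)|(H>172))&(S>130)&(W[...,2]>.09)&(W[...,2]<.2); print(n,m.sum(),np.percentile(W[m][:,2],[5,50,95]) if m.sum() else "")
    b=ok&(H>100)&(H<130)&(S>90)&(np.hypot(W[...,0]-.58,W[...,1]+.239)<.09); print(cv2.minEnclosingCircle(W[b][:,:2].astype(np.float32)),np.percentile(W[b][:,2],[1,99]))
    cv2.imwrite(f"pics/end_{n}.png",c["img"][:,:,::-1])
print(observe()["tool_pos"],observe()["contact_force"])
```

```text
side 211 [0.13200948 0.13789866 0.1401798 ]
((0.5709931254386902, -0.23309281468391418), 0.052862998098134995) [0.00936839 0.0678263 ]
scene 220 [0.13409413 0.13696948 0.13971802]
((0.581815242767334, -0.24096958339214325), 0.04961000382900238) [0.05905022 0.06728076]
[0.58368429 0.19383214 0.2562431 ] [-0.05162879  0.3311123   0.05673172]
```

View pics/end_side.png

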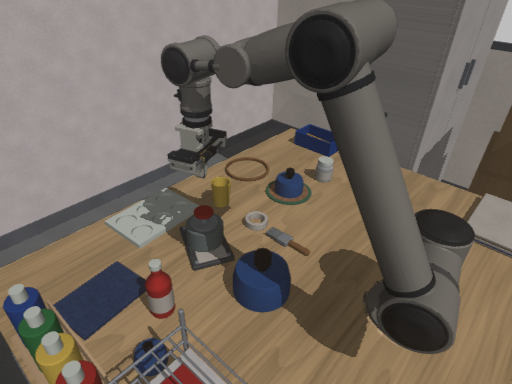

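The cover is on the mat at (289,184), the plunger is back up at (204,213) with its top at z = 0.138, and the other things haven't moved. I'm handing in.

```bash
python3 -c "from cell import *; print(hand_in())"
```

```text
the job is handed in; nothing more can be done
None
```

The job is handed in: the cover stands knob up and level on the cork mat, about 2 mm off centre; the plunger was held on its stop for over 2.5 s and is back up at rest, and nothing else on the table was seen to move (hand-in returned no verdict).

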